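# Open the eyepiece case and put the eyepiece away

## Robot

A 6-joint arm with a two-finger parallel gripper is mounted at the origin on the work surface. World frame = base frame: x ahead of the robot, y to its left, z up, the work surface at z = 0. Lengths are in m, angles in rad, forces in N, time in s.
With the tool pointing down it reaches from about 0.375 to 0.975 m from the base axis. Payload 3.8 kg.
Tool frame: the origin (TCP) lies on the mounting face of the last link; the fingertips stand 166 mm ahead of it and the grasp point (between the pads) lies 147 mm ahead of it (manip.pinch_z is the z of the grasp point in the tool frame, in m); z points along the fingers, y is the line along which they close (so a half turn about z gives the same grasp; the last joint's range is limited). The gripper opens to 88 mm and grips with 3 to 60 N. Pads are 18 mm wide; open, the fingers measure 123 mm over their backs; the gripper's body (75 mm by 187 mm) begins 45 mm behind the grasp point.
Start: joints at [-1.338, 0.264, 1.604, -0, 1.274, -0.037], TCP at [0.18, -0.651, 0.405] pointing down, gripper open.
Joint ranges: [-2.63, 2.63], [-0.94, 2.18], [0.31, 2.57], [-1.31, 4.45], [0, 2.66], [-2.55, 2.55]. Speed limits (rad/s): [2.57, 2.57, 3.14, 3.14, 3.14, 3.14].

## Interface

Orientations are given as a unit quaternion [x, y, z, w].
In Python, from station import manip gives the robot as it stands.
- The arm moves only by the shell command python3 -m handwheel 'ROWS' [FORCE]. ROWS is JSON, a list that holds one entry, the list of rows, each a list of 5 numbers: the gripper's target within -1 to 1 (shut at 1, half-way at 0, fully open at -1), then the shift along the tool's x, y, z in cm, then the turn about the tool's z in rad. In form: [[[claw, x, y, z, yaw], ...]]. A call has exactly 8 rows; each row shifts and turns the commanded pose from where the row before left it, along the tool's axes as they then stand; what a row does not reach is not made up. A row lasts 1/8 s, in which the tool goes at most 62.5 mm and 10.7 degrees, less where a joint would pass 70% of its speed; a pose out of reach is approached as far as the arm can. A call is refused whole if a number of a shift passes 6.25 or a number of a turn 0.188, either way. A call with a gripper value outside its range is refused whole. The fingers move at their own pace and stop on an object; FORCE is the grip in N (left out, the last holds). Time passes only in rows, so rows that do not move let the fingers close, or fill a call up. It gives the time, the measured TCP pose, the force, the opening and the grip force at its end, in the units of the state.
- manip.observe(): the state, without advancing time (a new reading comes with each control period).
- manip.grab_frame(name): name is "scene" or "top" or "wrist"; returns a dict with "img" (420x560x3 uint8, red, green, blue), "z_map" (420x560 float32, m along the optical axis (not along the pixel's ray), 0 where there is no reading), "intrinsics" (3x3 intrinsics, pixels), "dist_coeffs" ([k1, k2, p1, p2, k3] as OpenCV has them; the pictures are not rectified), "eye" and "attitude" of the camera in the world; the wrist camera has in their place "T_tool_cam" (4x4, takes a point from camera to tool coordinates, whose origin is the TCP and whose axes are the flange's). Camera axes: x right, y up, looking along -z (the intrinsics and any distortion apply to the point x, -y, -z); pixel columns grow to the right and rows downward; lengths in m; the calibration is good to about 2 mm. A picture is of the moment at which its call begins: read the wrist's pose just before it.
- manip.job_done(): hands the job in; it is judged then, once.
The state is a dict: "time": time; "q": joint angles; "qvel": joint speeds; "tau": joint torques, N m; "tcp_pos": TCP position; "orientation": TCP orientation; "contact_force": force on the tool from outside, world axes, zero at the start; "ft_torque": the same for the moment, N m; "finger_gap": finger opening in m; "grip_force": force on a finger pad.
Only numpy, scipy, OpenCV 4.12 (cv2) and the standard library are available. Lean on these libraries where they do the work, as an engineer would, in place of code of your own. Each camera call takes 0.05 s, during which the arm holds its last target. There are 200 camera calls.

## Task

Lift the hinged lid of the wooden eyepiece case and push it gently back past its balance point, so that it stays open by itself and never slams. Then put the loose eyepiece, tube down, fully home in the empty socket inside the case, without forcing anything, and leave the lid standing open and the other things where they are.

Things in the scene. Friction and masses are not known exactly. Their poses are not given: they have to be found in the camera images.
- case: Open wooden box fixed to the bench, 160 mm deep (x) by 240 mm wide (y) by 88 mm high, walls 8 mm. Origin at the centre of its underside; its x axis points from the front (lid tab side) to the hinge side. Inside, 50 mm behind the front face, a wooden block with two round sockets side by side 90 mm apart, 25 mm wide and 36 mm deep, block top 44 mm above the bench. One socket already holds a spare eyepiece. Neither the case nor its lid may be pushed with more than 20 N.
- lid_hinge (a point): Middle of the lid's hinge line, on the far (+x of the case) top rim at 88.5 mm above the bench, level with the lid's underside when shut. The hinge line runs along the case's y axis.
- tab_tip (a point): Front end of the lid's finger tab, mid-thickness, 185 mm from the hinge line. The lid is a plain board 160 x 240 x 10 mm, about 0.3 kg (it varies); the tab is 6 mm thick and 80 mm wide and sticks out 25 mm beyond the front of the case, its underside level with the lid's. The tab can be pushed up from below. Moves with the lid.
- lid (a joint): Lid angle: 0 shut, pi/2 upright, growing as it swings up and away from the front. A weak spring in the hinge pulls it shut, so the balance point lies past upright, by an amount that differs with the lid's weight; before it the lid slams shut when left, beyond it the lid sinks back by itself onto a slightly springy stop, which can be felt, where it rests at more than 1.9. Opening takes a few newtons at the tab.
- socket (a point): Centre of the mouth of the empty socket, on the top face of the block (44 mm above the bench, 44 mm below the case's rim). Round vertical hole 25 mm wide, 36 mm deep; x and y axes as the case's. In the case's frame it lies 30 mm to the front of the centre and 45 mm to -y; the spare stands as far to +y.
- eyepiece_center (a point): Centre (half-way up) of the loose eyepiece, standing on the bench: a steel tube 23 mm wide and 32 mm long below, a black head 32 mm wide and 34 mm long above, 66 mm high in all, about 90 g. Its z axis points from tube to head. Fully home, the head's shoulder rests on the block and this point lies 1 mm above the socket's mouth.
- spare_center (a point): Centre of the spare eyepiece, the same kind, already seated in the other socket; stays there.
- bottle: Bystander: amber glass bottle 42 mm wide, 78 mm high, origin at the centre of its underside.
- jar: Bystander: glass jar with a metal cap, 48 mm wide, 62 mm high, origin at the centre of its underside.
Things that resemble listed ones, but are neither listed nor needed, are in the scene too. What is shaped like the part that bears eyepiece_center but blue is not meant.

How it is judged:
On the way:
1. the lid stands open by itself past its balance point, untouched, with the eyepiece not yet in the case (value of joint lid above 1.9 rad and contact force between case and the fingers below 0.1 N and distance between eyepiece_center and socket above 0.06 m), for 0.4 s.
At the end, for the whole second after the job is handed in: The lid rests open by itself (more than 1.9 rad); the eyepiece stands tube down in the empty socket, within 5 mm sideways, with its shoulder within 3 mm of the block and tilted less than 0.12 rad; the spare eyepiece is within 10 mm, and the bottle and jar within 30 mm, of where they began (value of joint lid above 1.9 rad and horizontal distance between eyepiece_center and socket below 0.005 m and z of eyepiece_center in the frame of socket below 0.004 m and angle between eyepiece_center's own z axis and vertical below 0.12 rad and distance of spare_center from where it was at the start of the episode below 0.01 m and distance of each of bottle, jar from where it was at the start of the episode below 0.03 m); the robot touches nothing.
It fails at once if the case or its lid is pushed by the robot with more than 20 N (contact force between case and the fingers above 20 N or contact force between case and the arm above 20 N).
It fails at once if the eyepiece is forced or dropped onto the case (more than 20 N) (contact force between eyepiece and case above 20 N).
It fails at once if the lid slams (turns faster than 4 rad/s) (velocity of joint lid above 4 rad/s or velocity of joint lid below -4 rad/s).
It fails at once if the spare eyepiece is disturbed (distance of spare_center from where it was at the start of the episode above 0.02 m).
It fails at once if the bottle or jar is knocked over or shoved away (angle between any of bottle, jar's own z axis and vertical above 0.5 rad or distance of any of bottle, jar from where it was at the start of the episode above 0.06 m).
It also fails if it takes over 72 s, if anything falls off the work surface, if the arm or the gripper's body presses on something with over 40 N, if the wrist force passes 120 N, or if a joint passes its speed limit or range.

## Working session

There is one attempt and no reset: what is moved stays moved. The work goes in short steps, Python scripts to look and compute and a shell command to move; the robot and the scene stay as the last step left them, time stands still between calls to the robot, and variables do not carry over. Pictures are saved under pics/ and viewed, at most 12 in all, crops included, and the job is handed in when it is done.

```bash
mkdir -p pics; ls; cat > h.py <<'E'
import numpy as np, cv2
from scipy.spatial.transform import Rotation as R
from station import manip
def frame(n):
    s=manip.observe(); f=manip.grab_frame(n)
    if n=="wrist":
        T=np.eye(4);T[:3,:3]=R.from_quat(s["orientation"]).as_matrix();T[:3,3]=s["tcp_pos"]
        T=T@np.array(f["T_tool_cam"]); f["P"]=T[:3,3];f["Rm"]=T[:3,:3]
    else:
        a=np.array(f["attitude"]); f["Rm"]=a if a.shape==(3,3) else R.from_quat(a).as_matrix(); f["P"]=np.array(f["eye"])
    return f
def rays(f,px):
    u=cv2.undistortPoints(np.array(px,float).reshape(-1,1,2),np.array(f["intrinsics"]),np.array(f["dist_coeffs"])).reshape(-1,2)
    return np.c_[u[:,0],-u[:,1],-np.ones(len(u))]@f["Rm"].T
def onplane(f,px,z):
    d=rays(f,px); return f["P"]+d*((z-f["P"][2])/d[:,2])[:,None]
def depth(f,px):
    z=np.array([f["z_map"][int(round(v)),int(round(u))] for u,v in px]); return f["P"]+rays(f,px)*z[:,None]
def save(f,n): cv2.imwrite("pics/"+n,cv2.cvtColor(f["img"],cv2.COLOR_RGB2BGR))
E
python3 - <<'E'
from h import *
for n in("scene","top"):
    f=frame(n); save(f,n+"0.png"); print(n,f["P"],f["Rm"].round(3).tolist())
print(manip.observe())
E
```

```text
pics
scene [ 1.06955082 -0.40803992  0.80527356] [[0.588, -0.618, 0.522], [0.809, 0.461, -0.365], [-0.015, 0.637, 0.771]]
top [ 0.44745398 -0.0555639   0.96492468] [[-0.004, 0.99, -0.144], [-1.0, -0.005, -0.007], [-0.008, 0.144, 0.99]]
{'time': 0.1, 'q': array([-1.33791023e+00,  2.64645932e-01,  1.60519017e+00,  1.40000182e-05,
        1.27368344e+00, -3.69142900e-02]), 'qvel': array([ 7.67195488e-04, -3.68122362e-03, -3.00025431e-03, -4.33671396e-04,
        4.87200414e-04,  2.31665688e-05]), 'tau': array([ 1.13600665e-03, -5.03617215e+01, -3.58071291e+01,  7.31249666e-02,
        2.33160588e-02, -6.22386801e-05]), 'tcp_pos': array([ 0.17983713, -0.65029745,  0.4035592 ]), 'orientation': array([ 9.90914576e-01,  1.34489312e-01, -8.75939303e-05, -9.59479493e-04]), 'contact_force': array([-0.03395771, -0.64171891, -0.35445287]), 'ft_torque': array([ 0.04308474,  0.00210067, -0.01753533]), 'grip_force': 0.0, 'finger_gap': 0.0881859002846029}
```

View pics/scene0.png

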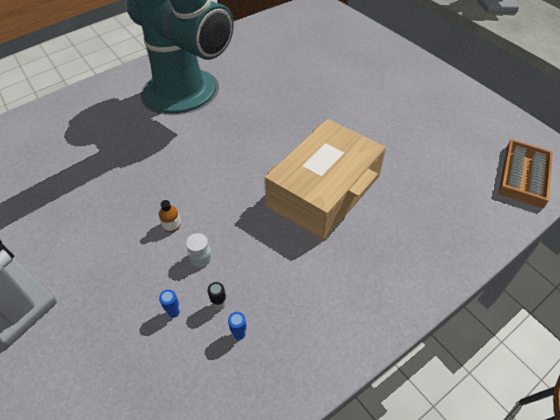

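View pics/top0.png

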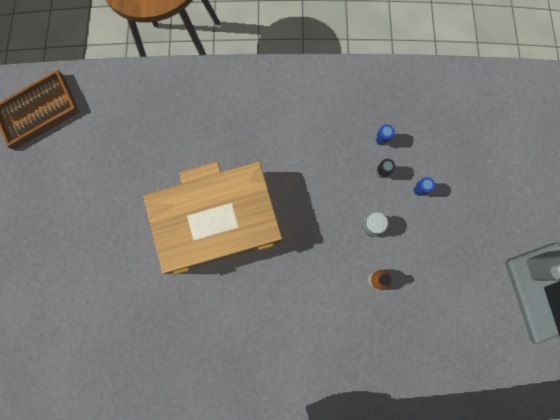

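Scene view: case with tab towards camera (tab at 362,182), bottle (168,215), jar (198,250). Top view: lid centre (213,220), tab (200,173), hinges at the robot side (180,270)/(265,246). 
Lookalikes in top: black one (387,168), blue (386,134), blue (425,186), plus jar (375,224) and bottle (380,280). I choose the black one.

```bash
python3 - <<'E'
from h import *
f=frame("top"); h,w=f["z_map"].shape
uv=np.stack(np.meshgrid(np.arange(w),np.arange(h)),-1).reshape(-1,2).astype(float)
z=f["z_map"].ravel(); P=f["P"]+rays(f,uv)*z[:,None]; img=f["img"].reshape(-1,3).astype(int)
hsv=cv2.cvtColor(f["img"],cv2.COLOR_RGB2HSV).reshape(-1,3)
ok=z>0
m=ok&(P[:,2]>.085)&(P[:,2]<.115)&(uv[:,0]>120)&(uv[:,0]<300)&(uv[:,1]>140)&(uv[:,1]<290)
mm=cv2.erode(m.reshape(h,w).astype(np.uint8),np.ones((3,3))) 
big=cv2.morphologyEx(mm,cv2.MORPH_OPEN,np.ones((41,41)))
for nm,M in(("lid",big),):
    c=max(cv2.findContours(M,cv2.RETR_EXTERNAL,cv2.CHAIN_APPROX_NONE)[0],key=len).reshape(-1,2)
    print("liderode z",np.median(P[M.ravel()>0,2]))
# colour mask of wood incl. tab, rays on plane z=.0985
wood=((hsv[:,0]<25)&(hsv[:,1]>60)&m).reshape(h,w).astype(np.uint8)
wood=cv2.morphologyEx(m.reshape(h,w).astype(np.uint8),cv2.MORPH_CLOSE,np.ones((5,5)))
body=cv2.morphologyEx(wood,cv2.MORPH_OPEN,np.ones((45,45)))
def rect(M,zz):
    c=max(cv2.findContours(M,cv2.RETR_EXTERNAL,cv2.CHAIN_APPROX_NONE)[0],key=cv2.contourArea).reshape(-1,2)
    p=onplane(f,c,zz)[:,:2]; r=cv2.minAreaRect((p*1000).astype(np.float32)); print(r, cv2.boxPoints(r).round(1).tolist())
rect(wood,.0985)
n=max(cv2.findContours(wood,cv2.RETR_EXTERNAL,cv2.CHAIN_APPROX_NONE)[0],key=cv2.contourArea)
hull=cv2.approxPolyDP(n,4,True).reshape(-1,2); print(hull.tolist()); print((onplane(f,hull,.0985)[:,:2]*1000).round(0).tolist())
for nm,(u,v),zt,r in(("black",(387,168),.066,9),("jar",(375,224),.062,12),("bottle",(380,280),.078,10)):
    k=ok&(np.hypot(uv[:,0]-u,uv[:,1]-v)<16)&(P[:,2]>zt-.012)&(P[:,2]<zt+.012)
    print(nm,k.sum(),P[k].mean(0).round(4),onplane(f,[uv[k].mean(0)],zt).round(4), P[k].min(0).round(3),P[k].max(0).round(3))
E
```

```text
Traceback (most recent call last):
ValueError: max() iterable argument is empty
```

```bash
python3 - <<'E'
from h import *
f=frame("top"); h,w=f["z_map"].shape
px=[(160,220),(220,250),(213,180),(200,173),(300,120),(375,224),(387,168),(380,280),(100,300)]
print(depth(f,px).round(4).tolist(),(f["z_map"]>0).mean())
hsv=cv2.cvtColor(f["img"],cv2.COLOR_RGB2HSV)
for p in [(160,220),(200,173),(210,220),(300,120),(387,160)]: print(p,hsv[p[1],p[0]])
wood=((hsv[...,0]<30)&(hsv[...,1]>60)&(hsv[...,2]>70)).astype(np.uint8)
wood[:140]=0;wood[300:]=0;wood[:,:120]=0;wood[:,320:]=0
cs=cv2.findContours(wood,cv2.RETR_EXTERNAL,cv2.CHAIN_APPROX_NONE)[0]
c=max(cs,key=cv2.contourArea); a=cv2.approxPolyDP(c,3.5,True).reshape(-1,2)
print(a.tolist(),(onplane(f,a,.0985)[:,:2]*1000).round(0).tolist())
for zt,(u,v) in((.066,(387,168)),(.062,(375,224)),(.078,(380,280))): print((onplane(f,[(u,v)],zt)*1000).round(0))
E
```

```text
[[0.5518, 0.1846, 0.0966], [0.4935, 0.0659, 0.0981], [0.6302, 0.0818, 0.097], [0.6456, 0.1088, 0.0919], [0.7865, -0.0937, -0.0026], [0.546, -0.2396, 0.0613], [0.6598, -0.2672, 0.0672], [0.4346, -0.243, 0.0776], [0.3907, 0.338, 0.0024]] 0.9960119047619047
(160, 220) [ 18 119 187]
(200, 173) [ 17 120 191]
(210, 220) [ 26  25 218]
(300, 120) [110   6 130]
(387, 160) [102  23  56]
[[259, 162], [223, 172], [217, 162], [179, 172], [178, 185], [143, 195], [163, 273], [180, 273], [271, 247], [282, 238]] [[665.0, -8.0], [646.0, 62.0], [666.0, 74.0], [647.0, 149.0], [621.0, 151.0], [601.0, 220.0], [449.0, 175.0], [450.0, 142.0], [499.0, -32.0], [516.0, -53.0]]
[[ 660. -267.   66.]]
[[ 546. -239.   62.]]
[[ 435. -243.   78.]]
```

```bash
python3 - <<'E'
from h import *
f=frame("scene"); c=f["img"][265:355,130:270]; cv2.imwrite("pics/crop.png",cv2.cvtColor(cv2.resize(c,None,fx=4,fy=4,interpolation=2),cv2.COLOR_RGB2BGR))
E
python3 -m handwheel '[[[-1,4.1,-3.8,0,0],[-1,4.1,-3.8,0,0],[-1,4.1,-3.8,0,0],[-1,4.1,-3.8,0,0],[-1,4.1,-3.8,0,0],[-1,4.1,-3.8,0,0],[-1,4.1,-3.8,0,0],[-1,4.1,-3.8,0,0]]]' 5
```

```text
time: 1.25
tcp_pos: [0.4156, -0.2685, 0.4049]
orientation: [0.991, 0.134, 0.0, 0.0]
contact_force: [0.3, -0.4, -0.3]
finger_gap: 0.0878
grip_force: 0.0
```

View pics/crop.png

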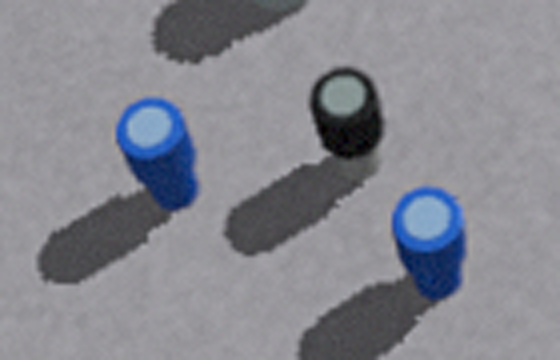

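The crop shows the black-headed eyepiece with its steel tube below, upright at (345,115), with the blue ones at (155,150) and (430,240): the choice is right. Moving on above the tab.

```bash
python3 -m handwheel '[[[-1,4.05,-3.8,0,0],[-1,4.05,-3.8,0,0],[-1,4.05,-3.8,0,0],[-1,4.05,-3.8,0,0],[-1,4.05,-3.8,0,0],[-1,4.05,-3.8,0,0],[-1,4.05,-3.8,0,0],[-1,4.05,-3.8,0,0]]]'
python3 - <<'E'
from h import *
f=frame("wrist"); save(f,"w1.png"); print(f["P"],manip.observe()["tcp_pos"])
E
```

```text
time: 2.25
tcp_pos: [0.647, 0.1109, 0.4046]
orientation: [0.991, 0.135, 0.0, 0.0]
contact_force: [-0.2, 0.9, 1.0]
finger_gap: 0.0879
grip_force: 0.0
[0.71596826 0.1302364  0.38416786] [0.64927102 0.11602323 0.40425222]
```

View pics/w1.png

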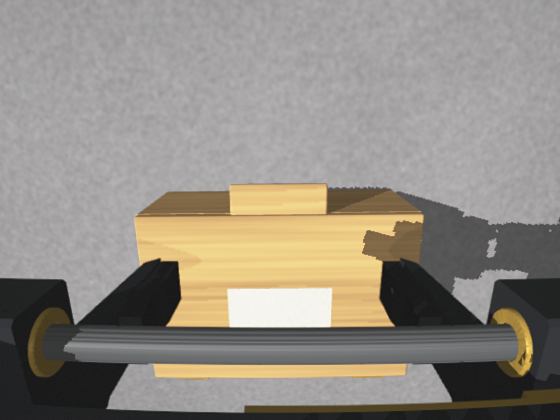

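The wrist view shows the tab at (230–327, 184–214), the lid's front edge from (136,216) to (422,214), the fingers straddling.

```bash
cat > tab.py <<'E'
from h import *
frame("wrist");f=frame("wrist"); s=manip.observe(); print(s["tcp_pos"])
hsv=cv2.cvtColor(f["img"],cv2.COLOR_RGB2HSV)
m=((hsv[...,0]<30)&(hsv[...,1]>60)&(hsv[...,2]>170)).astype(np.uint8)
rows=np.where(m[:,280]>0)[0]; r0=rows[0]
def ext(r): c=np.where(m[r]>0)[0]; return c[0],c[-1]
t=ext(r0+12); 
wid=[np.ptp(ext(r)) for r in range(r0,r0+60)]; j=r0+next(i for i,w in enumerate(wid) if i>5 and w>180); l=ext(j+4)
print(r0,t,j,l)
Rm=R.from_quat(s["orientation"]).as_matrix()
for n,p,z in(("tipL",(t[0],r0),.0945),("tipR",(t[1]+1,r0),.0945),("tabL",(t[0],r0+12),.0945),("tabR",(t[1]+1,r0+12),.0945),("lidL",(l[0],j),.0985),("lidR",(l[1]+1,j),.0985)):
    q=onplane(f,[p],z)[0]; print(n,(q*1000).round(1),"tool",((q-s["tcp_pos"])@Rm*1000).round(1))
E
python3 tab.py
```

```text
[0.64694978 0.11148974 0.40394145]
187 (np.int64(233), np.int64(329)) 216 (np.int64(138), np.int64(426))
tipL [649.2 153.6  94.5] tool [ 13.8 -39.9 309.4]
tipR [670.2  78.8  94.5] tool [ 13.8  37.8 309.4]
tabL [639.6 151.3  94.5] tool [  3.9 -40.2 309.4]
tabR [660.8  75.8  94.5] tool [  4.   38.2 309.4]
lidL [605.8 222.7  98.5] tool [  -9.3 -118.2  305.5]
lidR [669.7  -4.4  98.5] tool [ -9.1 117.8 305.4]
```

```bash
python3 -m handwheel '[[[-1,0.5,-0.05,0,0],[-1,0,0,2,0],[-1,0,0,2,0],[-1,0,0,2,0],[-1,0,0,2,0],[-1,0,0,2,0],[-1,0,0,1.5,0],[-1,0,0,0,0]]]'; python3 tab.py
```

```text
time: 3.4
tcp_pos: [0.6503, 0.111, 0.2877]
orientation: [0.991, 0.135, -0.002, 0.0]
contact_force: [-1.3, -0.4, 1.4]
finger_gap: 0.0884
grip_force: 0.0
[0.65122537 0.1111495  0.28998686]Traceback (most recent call last):
  File "tab.py", line 8, in <module>
    wid=[np.ptp(ext(r)) for r in range(r0,r0+60)]; j=r0+next(i for i,w in enumerate(wid) if i>5 and w>180); l=ext(j+4)
                ~~~^^^
  File "tab.py", line 6, in ext
    def ext(r): c=np.where(m[r]>0)[0]; return c[0],c[-1]
                                              ~^^^
IndexError: index 0 is out of bounds for axis 0 with size 0
```

```bash
python3 - <<'E'
from h import *
f=frame("wrist"); save(f,"w2.png")
E
```

```text
(no output)
```

View pics/w2.png

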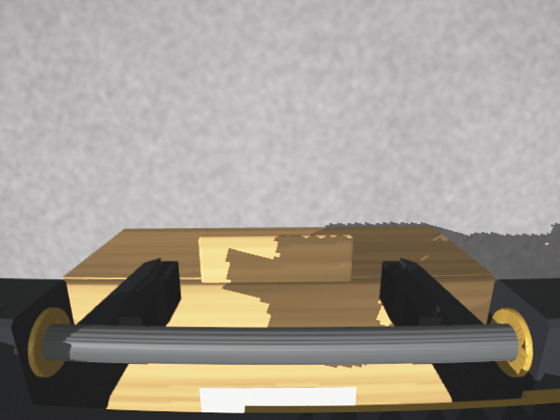

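```bash
python3 - <<'E'
from h import *
f=frame("wrist"); s=manip.observe(); Rm=R.from_quat(s["orientation"]).as_matrix()
print(f["intrinsics"][0],s["tcp_pos"],(np.array(f["T_tool_cam"])).round(4).tolist())
for p,z in(((199,238),.0945),((353,237),.0945),((200,282),.0945),((353,282),.0945),((64,278),.0985),((493,277),.0985),((180,262),s["tcp_pos"][2]-.166),((381,262),s["tcp_pos"][2]-.166)):
    print(p,((onplane(f,[p],z)[0]-s["tcp_pos"])@Rm*1000).round(1))
E
```

```text
[368.05091416   0.         279.84260125] [0.65150413 0.11117834 0.29088102] [[-0.0002, 0.9604, 0.2785, 0.0717], [1.0, 0.0002, 0.0001, -0.0002], [0.0, 0.2785, -0.9604, 0.0205], [0.0, 0.0, 0.0, 1.0]]
(199, 238) [  8.8 -41.3 196.4]
(353, 237) [  9.3  36.9 196.4]
(200, 282) [-15.9 -42.3 196.3]
(353, 282) [-15.9  38.4 196.4]
(64, 278) [ -12.4 -114.   192.3]
(493, 277) [-11.9 112.  192.4]
(180, 262) [  8.7 -43.1 166. ]
(381, 262) [  8.6  43.3 166. ]
```

```bash
python3 -m handwheel '[[[-1,0,-0.2,0,0],[-1,0,0,1.0,0],[-1,0,0,1.0,0],[-1,0,0,1.0,0],[-1,0,0,1.1,0],[-1,0,0,0,0],[-1,0,0,0,0],[-1,0,0,0,0]]]'; python3 -m handwheel '[[[1,0,0,0,0],[1,0,0,0,0],[1,0,0,0,0],[1,0,0,0,0],[1,0,0,0,0],[1,0,0,0,0],[1,0,0,0,0],[1,0,0,0,0]]]' 6
```

```text
time: 4.6
tcp_pos: [0.6507, 0.113, 0.2493]
orientation: [0.991, 0.134, 0.001, -0.0]
contact_force: [-0.0, 0.4, -0.1]
finger_gap: 0.088
grip_force: 0.0
time: 5.6
tcp_pos: [0.6506, 0.1131, 0.2489]
orientation: [0.991, 0.134, 0.0, -0.0]
contact_force: [2.0, 2.7, 1.3]
finger_gap: 0.08
grip_force: 6.0
```

```bash
python3 - <<'E'
import numpy as np
p=0.017+np.arange(0,41)*0.05; x=17.6*np.cos(p); z=-17.6*np.sin(p)
for k in range(0,40,8): print(p[k+8].round(3),[f"{a:.2f},{b:.2f}" for a,b in zip(np.diff(x)[k:k+8],np.diff(z)[k:k+8])])
E
python3 -m handwheel '[[[1,-0.04,0,-0.88,0],[1,-0.08,0,-0.88,0],[1,-0.12,0,-0.87,0],[1,-0.17,0,-0.86,0],[1,0,0,0,0],[1,0,0,0,0],[1,0,0,0,0],[1,0,0,0,0]]]'
```

```text
0.417 ['-0.04,-0.88', '-0.08,-0.88', '-0.12,-0.87', '-0.17,-0.86', '-0.21,-0.85', '-0.25,-0.84', '-0.30,-0.83', '-0.34,-0.81']
0.817 ['-0.38,-0.80', '-0.42,-0.78', '-0.45,-0.75', '-0.49,-0.73', '-0.53,-0.70', '-0.56,-0.68', '-0.59,-0.65', '-0.63,-0.62']
1.217 ['-0.66,-0.59', '-0.68,-0.55', '-0.71,-0.52', '-0.74,-0.48', '-0.76,-0.44', '-0.78,-0.41', '-0.80,-0.37', '-0.82,-0.33']
1.617 ['-0.83,-0.28', '-0.85,-0.24', '-0.86,-0.20', '-0.87,-0.16', '-0.87,-0.11', '-0.88,-0.07', '-0.88,-0.03', '-0.88,0.02']
2.017 ['-0.88,0.06', '-0.87,0.11', '-0.87,0.15', '-0.86,0.19', '-0.85,0.24', '-0.83,0.28', '-0.82,0.32', '-0.80,0.36']
time: 6.6
tcp_pos: [0.6464, 0.1119, 0.2833]
orientation: [0.991, 0.134, -0.0, -0.0]
contact_force: [0.7, 3.9, -0.7]
finger_gap: 0.0798
grip_force: 6.0
```

```bash
python3 - <<'E'
from h import *
f=frame("scene"); cv2.imwrite("pics/s1.png",cv2.cvtColor(cv2.resize(f["img"][60:260,220:440],None,fx=2.5,fy=2.5),cv2.COLOR_RGB2BGR)); print(manip.observe()["contact_force"])
E
```

```text
[ 0.04363041  3.66339313 -0.59693961]
```

View pics/s1.png

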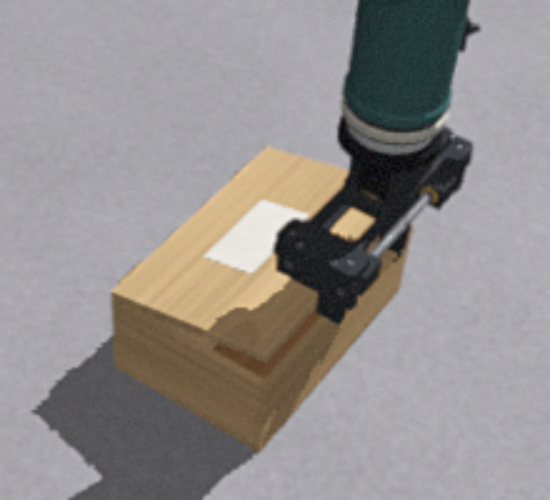

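The crop shows the lid lifting with the fingers (gap at 265,365). Continuing the arc.

```bash
python3 -m handwheel '[[[1,-0.21,0,-0.85,0],[1,-0.25,0,-0.84,0],[1,-0.30,0,-0.83,0],[1,-0.34,0,-0.81,0],[1,-0.38,0,-0.80,0],[1,-0.42,0,-0.78,0],[1,-0.45,0,-0.75,0],[1,-0.49,0,-0.73,0]]]'; python3 -m handwheel '[[[1,-0.53,0,-0.70,0],[1,-0.56,0,-0.68,0],[1,-0.59,0,-0.65,0],[1,-0.63,0,-0.62,0],[1,-0.66,0,-0.59,0],[1,-0.68,0,-0.55,0],[1,-0.71,0,-0.52,0],[1,-0.74,0,-0.48,0]]]'; python3 - <<'E'
from h import *
f=frame("top"); o=frame("scene")
cv2.imwrite("pics/s2.png",cv2.cvtColor(np.hstack([cv2.resize(f["img"][80:340,100:340],(400,433)),cv2.resize(o["img"][40:300,200:440],(400,433))]),cv2.COLOR_RGB2BGR))
E
```

```text
time: 7.65
tcp_pos: [0.6187, 0.1041, 0.348]
orientation: [0.991, 0.135, -0.0, 0.0]
contact_force: [-0.5, 1.9, -1.6]
finger_gap: 0.0797
grip_force: 6.0
time: 8.65
tcp_pos: [0.5697, 0.0902, 0.3959]
orientation: [0.991, 0.134, 0.0, 0.0]
contact_force: [0.9, -2.2, -1.6]
finger_gap: 0.0801
grip_force: 6.0
```

View pics/s2.png

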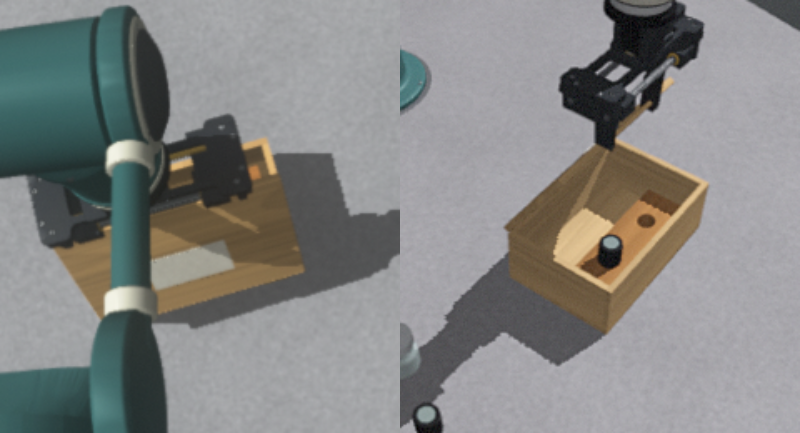

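The lid is about 1.0 rad open and held; the spare stands at (610,250) and the empty socket shows at (647,220) in the right half. Continuing.

```bash
python3 -m handwheel '[[[1,-0.76,0,-0.44,0],[1,-0.78,0,-0.41,0],[1,-0.80,0,-0.37,0],[1,-0.82,0,-0.33,0],[1,-0.83,0,-0.28,0],[1,-0.85,0,-0.24,0],[1,-0.86,0,-0.20,0],[1,-0.87,0,-0.16,0]]]'; python3 -m handwheel '[[[1,-0.87,0,-0.11,0],[1,-0.88,0,-0.07,0],[1,-0.88,0,-0.03,0],[1,-0.88,0,0.02,0],[1,-0.88,0,0.06,0],[1,-0.87,0,0.11,0],[1,-0.87,0,0.15,0],[1,0,0,0,0]]]'
```

```text
time: 9.75
tcp_pos: [0.5064, 0.0724, 0.4204]
orientation: [0.991, 0.134, 0.001, 0.001]
contact_force: [2.5, -6.3, -0.1]
finger_gap: 0.0803
grip_force: 6.0
time: 10.75
tcp_pos: [0.4471, 0.0557, 0.4193]
orientation: [0.991, 0.134, 0.001, 0.002]
contact_force: [2.0, -7.7, 1.5]
finger_gap: 0.0796
grip_force: 6.0
```

```bash
python3 -m handwheel '[[[1,0,0.05,0,0],[1,0,0.05,0,0],[1,0,0.05,0,0],[1,-0.43,0,0.10,0],[1,-0.43,0,0.10,0],[1,-0.43,0,0.12,0],[1,-0.43,0,0.12,0],[1,0,0,0,0]]]'
```

```text
time: 11.75
tcp_pos: [0.431, 0.0505, 0.4146]
orientation: [0.991, 0.134, 0.0, 0.0]
contact_force: [0.4, -4.8, 3.4]
finger_gap: 0.0797
grip_force: 6.0
```

```bash
python3 -m handwheel '[[[1,-0.42,0.05,0.13,0],[1,-0.42,0.05,0.14,0],[1,-0.42,0,0.15,0],[1,-0.41,0,0.16,0],[1,0,0,0,0],[1,0,0,0,0],[1,0,0,0,0],[1,0,0,0,0]]]'
```

```text
time: 12.75
tcp_pos: [0.4153, 0.0456, 0.4081]
orientation: [0.991, 0.134, -0.0, -0.0]
contact_force: [-1.9, -1.0, 5.0]
finger_gap: 0.0801
grip_force: 6.0
```

```bash
python3 -m handwheel '[[[1,-0.04,0,-0.1,0],[1,-0.4,0,0.16,0],[1,-0.4,0,0.17,0],[1,0,0,0,0],[1,0,0,0,0],[1,0,0,0,0],[1,0,0,0,0],[1,0,0,0,0]]]'
```

```text
time: 13.75
tcp_pos: [0.4074, 0.0433, 0.4058]
orientation: [0.991, 0.134, -0.0, -0.0]
contact_force: [3.4, 2.9, -7.8]
finger_gap: 0.0798
grip_force: 6.0
```

```bash
python3 -m handwheel '[[[1,0.03,0,0.06,0],[1,-0.4,0,0.18,0],[1,-0.4,0,0.19,0],[1,0,0,0,0],[1,0,0,0,0],[1,0,0,0,0],[1,0,0,0,0],[1,0,0,0,0]]]'
```

```text
time: 14.75
tcp_pos: [0.4001, 0.0412, 0.4021]
orientation: [0.991, 0.134, 0.0, -0.0]
contact_force: [-0.8, 5.2, 2.3]
finger_gap: 0.0799
grip_force: 6.0
```

```bash
python3 -m handwheel '[[[1,0,-0.08,0,0],[1,0,0,0,0],[-1,0,0,0,0],[-1,0,0,0,0],[-1,0,0,0,0],[-1,0,0,0,0],[-1,0,0,0,0],[-1,0,0,0,0]]]';python3 -m handwheel '[[[-1,0,0,-0.5,0],[-1,0,0,-1,0],[-1,0,0,-1,0],[-1,0,0,-1,0],[-1,0,0,-1,0],[-1,0,0,-1,0],[-1,0,0,-1,0],[-1,0,0,0,0]]]'; python3 - <<'E'
from h import *
f=frame("top"); o=frame("scene")
cv2.imwrite("pics/s3.png",cv2.cvtColor(np.hstack([cv2.resize(f["img"][80:340,100:340],(400,433)),cv2.resize(o["img"][40:300,200:440],(400,433))]),cv2.COLOR_RGB2BGR))
E
```

```text
time: 15.75
tcp_pos: [0.3998, 0.0419, 0.4016]
orientation: [0.991, 0.135, 0.0, 0.0]
contact_force: [-0.0, -0.3, 0.3]
finger_gap: 0.0882
grip_force: 0.0
time: 16.75
tcp_pos: [0.4001, 0.0419, 0.4677]
orientation: [0.991, 0.134, 0.001, 0.0]
contact_force: [0.3, -0.0, -0.3]
finger_gap: 0.0884
grip_force: 0.0
```

View pics/s3.png

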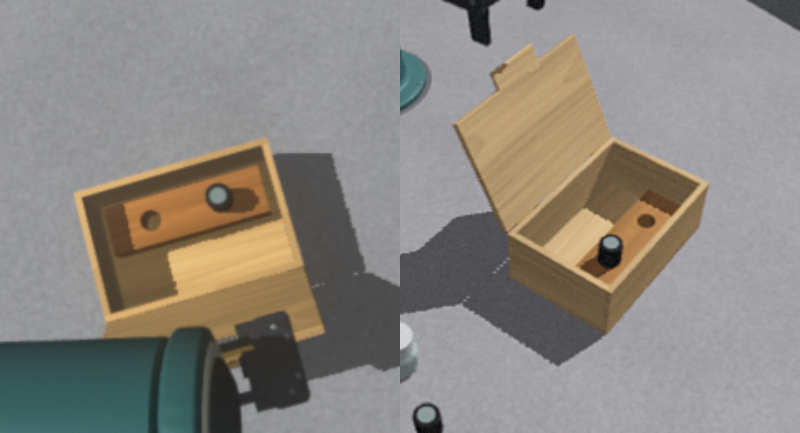

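Lid stands open by itself; in the left half the empty socket is at (150,220), the spare at (217,196). Now to the loose eyepiece.

```bash
python3 -m handwheel '[[[-0.2,2.1,4.6,0,0],[-0.2,2.1,4.6,0,0],[-0.2,2.1,4.6,0,0],[-0.2,2.1,4.6,0.8,0],[-0.2,2.1,4.6,1.2,0],[-0.2,2.1,4.6,1.2,0],[-0.2,2.1,4.6,1.2,0],[-0.2,2.1,4.5,1.2,0]]]';python3 -m handwheel '[[[-0.2,0,0,0,0],[-0.2,0,0,0,0],[-0.2,0,0,0,0],[-0.2,0,0,0,0],[-0.2,0,0,0,0],[-0.2,0,0,0,0],[-0.2,0,0,0,0],[-0.2,0,0,0,0]]]'
cat > ep.py <<'E'
from h import *
import sys
f=frame("wrist"); s=manip.observe(); Rm=R.from_quat(s["orientation"]).as_matrix(); save(f,sys.argv[1])
h,w=f["z_map"].shape; uv=np.stack(np.meshgrid(np.arange(w),np.arange(h)),-1).reshape(-1,2).astype(float)
P=f["P"]+rays(f,uv)*f["z_map"].reshape(-1,1)
m=((P[:,2]>.055)&(P[:,2]<.075)).reshape(h,w).astype(np.uint8)
n,l,st,c=cv2.connectedComponentsWithStats(m)
for i in range(1,n):
    if st[i,4]>60:
        k=(l==i).ravel(); q=onplane(f,[c[i]],.066)[0]; print(c[i].round(),st[i,4],f["img"].reshape(-1,3)[k].mean(0).round(),"z",np.median(P[k,2]).round(3),(q*1000).round(1),"tool",((q-s["tcp_pos"])@Rm*1000).round(1))
print(s["tcp_pos"])
t=frame("top"); hsv=cv2.cvtColor(t["img"],cv2.COLOR_RGB2HSV)
for u in [(190,212)]:
    g=hsv[u[1]-9:u[1]+10,u[0]-9:u[0]+10,2]; b=(g<(g.max()*0.62)); ys,xs=np.nonzero(b); print("hole",b.sum(),xs.mean()+u[0]-9,ys.mean()+u[1]-9,(onplane(t,[(xs.mean()+u[0]-9,ys.mean()+u[1]-9)],.044)*1000).round(1)); print(g)
E
python3 ep.py w3.png
```

```text
time: 17.85
tcp_pos: [0.6604, -0.2684, 0.409]
orientation: [0.991, 0.134, -0.001, -0.0]
contact_force: [0.0, 0.8, 0.5]
finger_gap: 0.053
grip_force: 0.0
time: 18.85
tcp_pos: [0.6595, -0.2671, 0.4106]
orientation: [0.991, 0.134, -0.0, -0.0]
contact_force: [0.5, -0.7, 0.7]
finger_gap: 0.053
grip_force: 0.0
[307. 103.] 1140 [112. 168. 237.] z 0.066 [ 739.7 -268.4   66. ] tool [ 76.9  22.6 344.5]
[ 17. 192.] 2356 [93. 77. 54.] z 0.065 [594.5 -28.7  66. ] tool [   0.9 -247.1  344.6]
[281. 184.] 985 [104. 112. 109.] z 0.066 [ 666.9 -266.    66. ] tool [  7.4   0.9 344.5]
[352. 244.] 912 [ 96. 154. 229.] z 0.065 [ 629.1 -345.5   66. ] tool [-50.2  67.5 344.5]
[232. 287.] 952 [233. 234. 234.] z 0.061 [ 555.5 -247.1   66. ] tool [-94.9 -47.  344.5]
[212. 376.] 330 [106.  69.  35.] z 0.06 [ 445.4 -250.1   66. ] tool [-201.8  -73.5  344.6]
[ 0.65954112 -0.26709626  0.41053508]
hole 109 189.62385321100916 211.78899082568807 [[575.  137.5  44. ]]
[[196 194 192 190 187 186 184 184 184 185 183 183 184 182 180 179 179 177
  176]
 [188 186 184 185 184 186 183 183 184 181 181 180 180 179 177 177 175 1
[... 687 characters left out ...]
  85 109 111 111 112 112 114 117 146 187 188
  187]
 [188 189 183 142  87  72  76  93 112 116 117 116 114 118 124 153 186 186
  185]
 [188 187 181 151 108  77  74  93 115 117 117 115 116 119 139 173 185 185
  183]
 [181 179 178 173 148 105  83  92 113 114 114 114 116 131 168 183 183 181
  180]
 [179 177 180 181 179 147 120 105 116 117 119 119 133 155 179 181 180 179
  177]
 [182 186 187 188 189 185 173 154 143 138 143 150 169 177 178 177 177 175
  173]
 [187 189 191 190 191 189 186 182 178 172 176 176 177 176 173 173 173 171
  168]
 [192 190 188 187 185 184 182 180 179 177 176 175 173 172 171 169 169 169
  166]
 [186 184 184 182 181 178 177 175 174 173 172 171 169 169 169 170 168 166
  165]]
```

```bash
python3 -m handwheel '[[[-0.2,0.5,0,1.5,0],[-0.2,0,0,1.5,0],[-0.2,0,0,1.5,0],[-0.2,0,0,1.5,0],[-0.2,0,0,1.5,0],[-0.2,0,0,1.5,0],[-0.2,0,0,0,0],[-0.2,0,0,0,0]]]'
sed -i 's/>.055)&(P\[:,2\]<.075/>.063)\&(P[:,2]<.07/; /^ *print("hole/d; s/; print(g)//' ep.py; python3 ep.py w4.png
```

```text
time: 19.95
tcp_pos: [0.6645, -0.2658, 0.321]
orientation: [0.991, 0.134, 0.0, 0.0]
contact_force: [0.3, 0.6, 0.8]
finger_gap: 0.0531
grip_force: 0.0
[317. 110.] 2053 [109. 168. 239.] z 0.066 [ 739.7 -268.4   66. ] tool [ 71.4  22.2 255.6]
[281. 218.] 1662 [105. 113. 111.] z 0.066 [ 666.7 -266.2   66. ] tool [  1.5   0.6 255.5]
[ 0.66467988 -0.26589092  0.32146024]
hole 110 189.6727272727273 211.76363636363635 [[575.  137.4  44. ]]
```

View pics/w4.png

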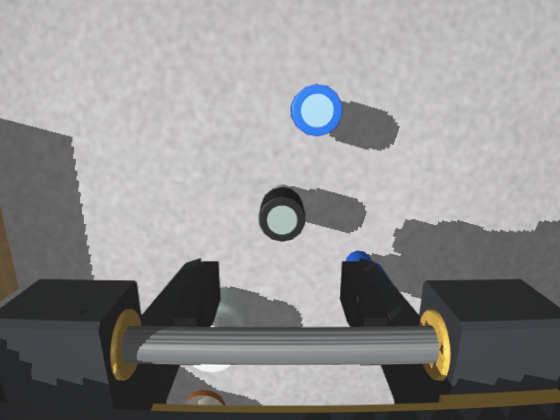

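The eyepiece is at (282,218) between the fingers, the blue ones clear at (317,110) and (358,258). Descend and grip.

```bash
python3 -m handwheel '[[[-0.2,0.15,0.05,2,0],[-0.2,0,0,2,0],[-0.2,0,0,2,0],[-0.2,0,0,2,0],[-0.2,0,0,1.5,0],[-0.2,0,0,1.5,0],[-0.2,0,0,1,0],[-0.2,0,0,0,0]]]'
python3 -m handwheel '[[[1,0,0,0,0],[1,0,0,0,0],[1,0,0,0,0],[1,0,0,0,0],[1,0,0,0,0],[1,0,0,0,0],[1,0,0,-0.5,0],[1,0,0,-1,0]]]' 12
```

```text
time: 21.05
tcp_pos: [0.6656, -0.2657, 0.1995]
orientation: [0.991, 0.135, -0.001, -0.0]
contact_force: [0.1, -0.5, 0.4]
finger_gap: 0.053
grip_force: 0.0
time: 22.05
tcp_pos: [0.6651, -0.2654, 0.2143]
orientation: [0.991, 0.134, -0.001, -0.001]
contact_force: [0.6, 0.8, -0.5]
finger_gap: 0.031
grip_force: 12.0
```

```bash
python3 -m handwheel '[[[1,0,0,-4.8,0],[1,0,0,-4.8,0],[1,0,0,-4.9,0],[1,0,-5,0,0],[1,0,-5,0,0],[1,0,-5,0,0],[1,0,-5,0,0],[1,0,-5,0,0]]]'
python3 -m handwheel '[[[1,-1.3,-5.4,0,0],[1,-1.3,-5.4,0,0],[1,-1.3,-5.5,0,0],[1,0,0,0,0],[1,0,0,0,0],[1,0,0,0,0],[1,0,0,0,0],[1,0,0,0,0]]]'
python3 - <<'E'
from h import *
f=frame("wrist"); save(f,"w5.png"); print(manip.observe()["tcp_pos"])
E
```

```text
time: 23.05
tcp_pos: [0.5984, -0.0234, 0.3607]
orientation: [0.991, 0.134, -0.0, -0.0]
contact_force: [-0.4, 0.5, -2.1]
finger_gap: 0.0311
grip_force: 12.0
time: 24.05
tcp_pos: [0.5187, 0.1211, 0.3605]
orientation: [0.991, 0.134, -0.0, 0.0]
contact_force: [-0.5, -0.3, -0.8]
finger_gap: 0.0316
grip_force: 12.0
[0.51857292 0.12120477 0.36046573]
```

View pics/w5.png

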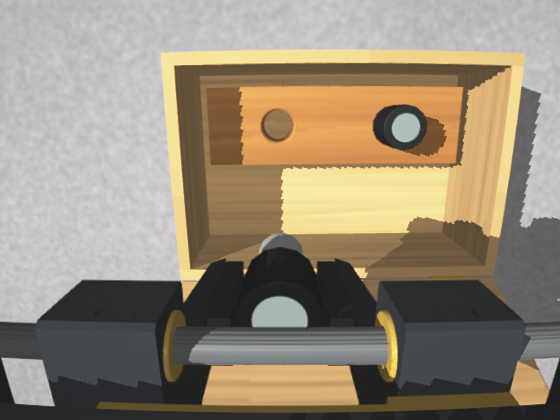

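The hole of the empty socket is at (277,126), the spare's top at (405,127), the held eyepiece below at (280,290).

```bash
cat > hole.py <<'E'
from h import *
frame("wrist")
f=frame("wrist"); s=manip.observe(); Rm=R.from_quat(s["orientation"]).as_matrix()
def rep(n,p,z): q=onplane(f,[p],z)[0]; print(n,np.round(p,1),(q*1000).round(1),"tool",((q-s["tcp_pos"])@Rm*1000).round(1))
u,v=277,126; x0,y0=u-26,v-26
hsv=cv2.cvtColor(f["img"],cv2.COLOR_RGB2HSV)[y0:y0+52,x0:x0+52].astype(int); print(hsv[26,::4].tolist())
sub=f["img"][y0:y0+52,x0:x0+52].astype(float); ref=np.median(np.vstack([sub[2:8,20:45].reshape(-1,3),sub[-8:,20:45].reshape(-1,3)]),0)
d=(np.abs(sub-ref).sum(-1)>70).astype(np.uint8); n,l,st,c=cv2.connectedComponentsWithStats(d); i=l[26,26]
k=(l==i).astype(np.uint8); ct=max(cv2.findContours(k,cv2.RETR_EXTERNAL,cv2.CHAIN_APPROX_NONE)[0],key=len)
e=cv2.fitEllipse(cv2.convexHull(ct)); print(st[i],e)
b=np.array(e[0])+[x0,y0]; rep("hole",b,.044)
q=onplane(f,ct.reshape(-1,2)+[x0,y0],.044)[:,:2]*1000; print(cv2.minEnclosingCircle(q.astype(np.float32)))
print(s["tcp_pos"])
E
python3 hole.py
```

```text
[[16, 152, 236], [16, 152, 236], [16, 153, 236], [14, 139, 92], [17, 114, 154], [18, 113, 153], [18, 114, 152], [17, 115, 153], [17, 115, 153], [17, 113, 153], [17, 111, 151], [17, 149, 243], [16, 152, 233]]
[ 10   8  33  35 886] ((25.794692993164062, 24.895248413085938), (32.688560485839844, 34.19933319091797), 12.56503677368164)
hole [276.8 124.9] [575.6 139.7  44. ] tool [ 60.   -2.4 316.5]
((575.4068603515625, 139.84547424316406), 13.256290435791016)
[0.51844492 0.12147053 0.36051937]
```

```bash
python3 -m handwheel '[[[1,0,-0.2,-0,0],[1,0,0,1.5,0],[1,0,0,1.5,0],[1,0,0,1.5,0],[1,0,0,1.3,0],[1,0,0,0,0],[1,0,0,0,0],[1,0,0,0,0]]]'
python3 - <<'E'
from h import *
f=frame("wrist"); s=manip.observe(); save(f,"w6.png"); print(s["tcp_pos"])
Rm=R.from_quat(s["orientation"]).as_matrix()
q=np.array([.5755,.1397,.044]); c=f["Rm"].T@(q-f["P"]); p=cv2.projectPoints(np.array([[c[0],-c[1],-c[2]]]),np.zeros(3),np.zeros(3),np.array(f["intrinsics"]),np.array(f["dist_coeffs"]))[0]; print(p)
E
```

```text
time: 25.2
tcp_pos: [0.5182, 0.1239, 0.3034]
orientation: [0.991, 0.134, 0.001, -0.0]
contact_force: [0.5, 0.1, -0.4]
finger_gap: 0.0313
grip_force: 12.0
[0.51811045 0.12385171 0.30340265]
[[[280.13781991 129.89821182]]]
```

View pics/w6.png

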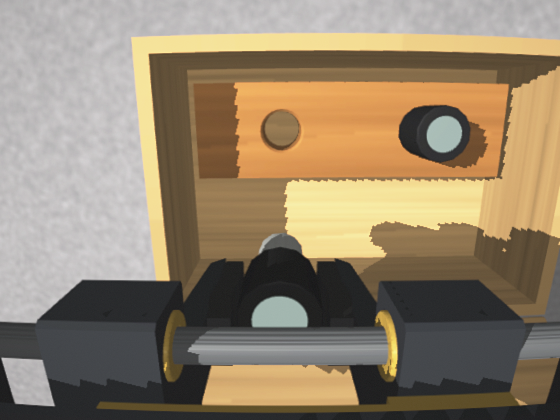

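The hole is at (280,130), just where predicted; the tube end at (280,245). Measuring both precisely.

```bash
sed -i 's/u,v=277,126/u,v=280,130/; s/^hsv=.*$//' hole.py; cat >> hole.py <<'E'
hs=cv2.cvtColor(f["img"],cv2.COLOR_RGB2HSV).astype(int)
st=(hs[225:262,245:318,1]<45)&(hs[225:262,245:318,2]>70)
for r in range(4,34,4):
    c=np.where(st[r])[0]; print(r+225,(c[0]+245,c[-1]+245) if len(c) else None,end=" ")
zb=s["tcp_pos"][2]-.1995
p=np.argwhere(st)[:,::-1]+[245,225]; i=p[:,1].argmin(); print(p[i]); 
q=onplane(f,p,zb); print("front edge tool x", ((q-s["tcp_pos"])@Rm*1000)[:,0].max()-11.5)
for c0 in (258,302): rep("e",(c0,250),zb)
E
python3 hole.py
```

```text
[   6    5   41   42 1347] ((26.018362045288086, 25.430091857910156), (40.202083587646484, 42.1901969909668), 13.834386825561523)
hole [280.  129.4] [575.6 139.8  44. ] tool [ 5.950e+01 -1.000e-01  2.593e+02]
((575.5243530273438, 139.78530883789062), 13.33098030090332)
[0.51798008 0.12381388 0.30324304]
229 None 233 (np.int64(279), np.int64(285)) 237 (np.int64(268), np.int64(292)) 241 (np.int64(263), np.int64(296)) 245 (np.int64(262), np.int64(299)) 249 (np.int64(260), np.int64(300)) 253 (np.int64(259), np.int64(301)) 257 None [279 233]
front edge tool x -1.0002082565575208
e [258 250] [516.2 135.4 103.7] tool [  1.1 -11.6 199.5]
e [302 250] [522.3 113.2 103.7] tool [  1.1  11.3 199.5]
```

```bash
python3 -m handwheel '[[[1,2,0,0,0],[1,2,0,0,0],[1,1.95,0,0,0],[1,0,0,1.4,0],[1,0,0,1.4,0],[1,0,0,1.4,0],[1,0,0,1.2,0],[1,0,0,0,0]]]'
python3 -m handwheel '[[[1,0,0,0,0],[1,0,0,0,0],[1,0,0,0.2,0],[1,0,0,0.2,0],[1,0,0,0.2,0],[1,0,0,0.2,0],[1,0,0,0.1,0],[1,0,0,0,0]]]'
```

```text
time: 26.35
tcp_pos: [0.5742, 0.1394, 0.2469]
orientation: [0.991, 0.134, -0.001, 0.0]
contact_force: [-0.8, -0.2, -0.9]
finger_gap: 0.032
grip_force: 12.0
time: 27.35
tcp_pos: [0.575, 0.1396, 0.2394]
orientation: [0.991, 0.134, -0.0, -0.0]
contact_force: [0.7, 0.1, -1.0]
finger_gap: 0.0314
grip_force: 12.0
```

```bash
python3 -m handwheel '[[[1,0,0,0.2,0],[1,0,0,0.2,0],[1,0,0,0.2,0],[1,0,0,0.2,0],[1,0,0,0.2,0],[1,0,0,0,0],[1,0,0,0,0],[1,0,0,0,0]]]'
```

```text
time: 28.35
tcp_pos: [0.5751, 0.1397, 0.2297]
orientation: [0.991, 0.134, 0.0, -0.0]
contact_force: [-0.1, -0.0, -0.8]
finger_gap: 0.0315
grip_force: 12.0
```

It is entering freely. On to the shoulder.

```bash
python3 -m handwheel '[[[1,0,0,0.3,0],[1,0,0,0.3,0],[1,0,0,0.3,0],[1,0,0,0.3,0],[1,0,0,0.2,0],[1,0,0,0.1,0],[1,0,0,0,0],[1,0,0,0,0]]]'
python3 -m handwheel '[[[1,0,0,0.1,0],[1,0,0,0,0],[1,0,0,0.1,0],[1,0,0,0,0],[1,0,0,0.05,0],[1,0,0,0,0],[1,0,0,0,0],[1,0,0,0,0]]]'
```

```text
time: 29.35
tcp_pos: [0.5752, 0.1396, 0.2147]
orientation: [0.991, 0.134, 0.0, -0.0]
contact_force: [0.4, 0.3, -1.1]
finger_gap: 0.0313
grip_force: 12.0
time: 30.35
tcp_pos: [0.5752, 0.1396, 0.2134]
orientation: [0.991, 0.135, 0.0, 0.0]
contact_force: [-3.1, -0.6, 7.4]
finger_gap: 0.0314
grip_force: 12.0
```

```bash
python3 -m handwheel '[[[1,0,0,-0.05,0],[-0.1,0,0,0,0],[-0.1,0,0,0,0],[-0.1,0,0,0,0],[-0.1,0,0,0,0],[-0.1,0,0,0,0],[-0.1,0,0,-0.5,0],[-0.1,0,0,-1,0]]]'
python3 -m handwheel '[[[-0.1,0,0,-2,0],[-0.1,0,0,-2,0],[-0.1,0,0,-3,0],[-0.1,0,0,-3,0],[-0.1,0,0,-3,0],[-0.1,2,0,-2,0],[-0.1,2,0,0,0],[-0.1,0,0,0,0]]]'
python3 -m handwheel '[[[-0.1,0,5,0,0],[-0.1,0,5,0,0],[-0.1,0,5,0,0],[-0.1,0,5,0,0],[-0.1,0,5,0,0],[-0.1,0,5,0,0],[-0.1,0,0,0,0],[-0.1,0,0,0,0]]]'
python3 - <<'E'
from h import *
f=frame("top"); o=frame("scene")
h,w=f["z_map"].shape; uv=np.stack(np.meshgrid(np.arange(w),np.arange(h)),-1).reshape(-1,2).astype(float)
P=f["P"]+rays(f,uv)*f["z_map"].reshape(-1,1)
for n,(x,y) in(("placed",(.5755,.1397)),("spare",(.600,.053))):
    k=(np.hypot(P[:,0]-x,P[:,1]-y)<.022)&(P[:,2]>.06); print(n,k.sum(),np.percentile(P[k,2],[10,50,90]) if k.any() else 0,P[k].mean(0))
cv2.imwrite("pics/end.png",cv2.cvtColor(np.hstack([cv2.resize(f["img"][80:340,100:340],(400,433)),cv2.resize(o["img"][40:300,200:440],(400,433))]),cv2.COLOR_RGB2BGR))
E
```

```text
time: 31.35
tcp_pos: [0.5749, 0.1396, 0.2277]
orientation: [0.991, 0.134, -0.0, 0.0]
contact_force: [1.1, 0.2, -0.5]
finger_gap: 0.0481
grip_force: 0.0
time: 32.35
tcp_pos: [0.6145, 0.1505, 0.3797]
orientation: [0.991, 0.135, 0.001, -0.0]
contact_force: [-0.4, 0.1, 0.1]
finger_gap: 0.0485
grip_force: 0.0
time: 33.35
tcp_pos: [0.6929, -0.1386, 0.3776]
orientation: [0.991, 0.134, -0.0, -0.0]
contact_force: [0.5, -0.8, -0.1]
finger_gap: 0.0485
grip_force: 0.0
placed 224 [0.07279238 0.07682406 0.07906601] [0.57288178 0.13574717 0.07609551]
spare 216 [0.07422815 0.07687724 0.07866133] [0.59833316 0.04818796 0.07611618]
```

View pics/end.png

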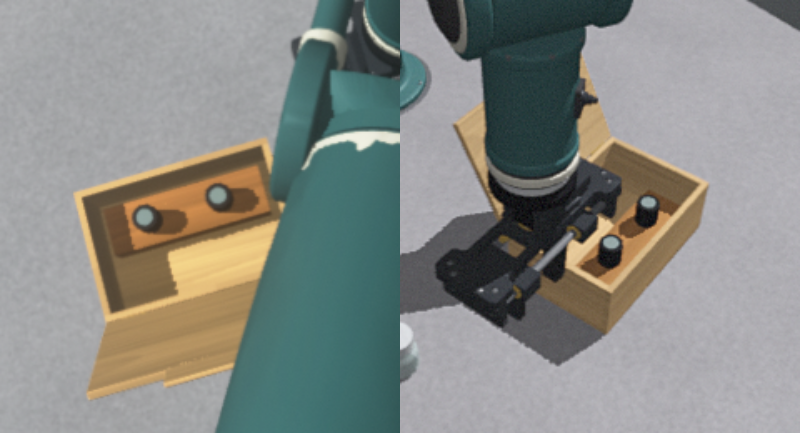

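Both eyepieces stand at the same height (head top about 77 mm), the lid is open, and the arm is clear.

```bash
python3 -c "
from station import manip
print(manip.job_done())"
```

```text
the job is handed in; nothing more can be done
None
```

I opened the lid until it stood on its own, and seated the loose eyepiece tube down in the empty socket; its head is level with the spare's. I handed the job in at about 33 s with the arm clear, but no verdict came back.

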